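# Load the slide tray into the slide scanner

## Robot

A 6-joint arm with a two-finger parallel gripper is mounted at the origin on the work surface. World frame = base frame: x ahead of the robot, y to its left, z up, the work surface at z = 0. Lengths are in mm, angles in rad, forces in N, time in s.
With the tool pointing down it reaches from about 275 to 750 mm from the base axis. Payload 10.2 kg.
Tool frame: the origin (TCP) lies at the very end of the fingers, on their centre line; the grasp point (between the pads) lies behind it (robot.grip_depth is the z of the grasp point in the tool frame, in mm); z points along the fingers, y is the line along which they close (so a half turn about z gives the same grasp; the last joint's range is limited). The gripper opens to 85 mm and grips with 20 to 120 N. Pads are 22 mm wide; open, the fingers measure 114 mm over their backs; the gripper's body (76 mm by 85 mm) begins 54 mm behind the grasp point. The pads swing forward as they close: fully open they stand 13 mm farther back than shut.
Start: joints at [1.086, 0.313, 1.498, -0, 1.331, -0.223], TCP at [135.893, 507.114, 231.294] pointing down, gripper open.
Joint ranges: [-2.94, 2.94], [-0.97, 2.17], [0.19, 2.56], [-1.23, 4.37], [0.02, 3.11], [-2.88, 2.88]. Speed limits (rad/s): [2.39, 2.39, 3.01, 3.14, 3.14, 3.14].

## Interface

Orientations are given as a unit quaternion [w, x, y, z].
In Python, from cell import robot gives the robot as it stands.
- The arm moves only by the tool apply_moves, never from a script. Its argument "rows" is a list of rows, each an object of numbers: "jaw": the finger opening in cm, from 0 to 8.54; "tx", "ty", "tz": the shift along the world's x, y, z in cm; "turn": the turn about the world's z in rad. A call has exactly 8 rows; each row shifts and turns the commanded pose from where the row before left it; what a row does not reach is not made up. A row lasts 1/8 s, in which the tool goes at most 62.5 mm and 10.7 degrees, less where a joint would pass 70% of its speed; a pose out of reach is approached as far as the arm can. A call with a gripper value outside its range is refused whole. The fingers move at their own pace and stop on an object; "squeeze" is the grip in N (left out, the last holds). Time passes only in rows, so rows that do not move let the fingers close, or fill a call up. It gives the time, the measured TCP pose, the force, the opening and the grip force at its end, in the units of the state.
- robot.get_obs(): the state, without advancing time (a new reading comes with each control period).
- robot.snapshot(name): name is "side" or "top" or "wrist"; returns the picture (384x512x3 uint8, red, green, blue); there is no depth.
- robot.camera_model(name): a dict with "fovy" (degrees; the focal length in pixels is half the picture's height over the tangent of half this angle, whatever the lens; pixels are square), "cx", "cy" (the principal point, pixels), "dist_coeffs" ([k1, k2, p1, p2, k3] as OpenCV has them; the pictures are not rectified), "eye" and "attitude" of the camera in the world. Camera axes: x right, y up, looking along -z (the intrinsics and any distortion apply to the point x, -y, -z); pixel columns grow to the right and rows downward; lengths in mm; the calibration is good to about 2 mm. A picture is of the moment at which its call begins: read the wrist's pose just before it. camera_model takes no time and is no camera call; for the wrist camera it gives the pose at the moment of the call.
- robot.sign_off(): hands the job in; it is judged then, once.
The state is a dict: "clock": time; "joint_positions": joint angles; "qd": joint speeds; "joint_efforts": joint torques, N m; "position": TCP position; "eef_rot": TCP orientation; "ft_force": force on the tool from outside, world axes, zero at the start; "torque": the same for the moment, N m; "width": finger opening in mm; "grasp_force": force on a finger pad.
Only numpy, scipy, OpenCV 4.12 (cv2) and the standard library are available. Lean on these libraries where they do the work, as an engineer would, in place of code of your own. Each camera call takes 0.05 s, during which the arm holds its last target. There are 200 camera calls.

## Task

Load the slide scanner: take the slide tray (the one with the grip tab) out of the rack, where it stands on edge, lay it flat with its slides facing up, and slide it, leading end first and tab outwards, into the scanner's slot until it is fully home with its shoulders level with the front. Leave the plain plate standing in the rack and the other things on the desk where they are.

Things in the scene. Friction and masses are not known exactly. Their poses are not given: they have to be found in the camera images.
- tray_centre (a point): Slide tray: aluminium slab 90 mm long, 56 wide, 8 thick, two glass slides in one face, a flat grip tab at one end; about 0.11 kg. Starts on a long edge in the rack, top edge 64 mm above the desk, slides' face away from the robot. Point: centre of the 90 x 56 x 8 frame. Tray axes: +x along its length to the tab, +y out of the slides' face, +z across its width (up in the rack).
- tray_tab (a point): Middle of the tray's tab, 65 mm from tray_centre along the tray's +x, same axes. The tab is 40 mm long, 24 mm wide across the slab, centred in its width, as thick as the frame (8 mm, faces flush), so the point is 20 mm from the frame's shoulders and from the tab's end. In the rack the tab points to the robot's right.
- tray_lead (a point): Middle of the tray's leading end (opposite the tab), 45 mm from tray_centre along the tray's -x; same axes.
- slot_mouth (a point): Slide scanner's slot: the middle of its dark bevelled mouth, in the front plane of the loading nose, 35 mm above the desk. Axes: +x level, straight into the slot; y across; z up. Slot 59 mm wide, from 30 to 40.5 mm above the desk, 90 mm deep to a firm stop; over the first 8 mm a bevel widens it by 4 mm on every side. Only friction holds the tray in it.
- scanner: Slide scanner, white with a dark front, fixed: a low loading nose 130 mm wide, 58 mm tall, stands out 72 mm before a 226 mm tall tower 190 mm wide. Origin on the desk under slot_mouth, same axes. With the tray fully home, its leading end is on the slot's stop, its shoulders are level with the nose's front and only the tab sticks out.
- rack_floor (a point): Tray rack, grey, 84 x 105 mm, fixed. Point: centre of its floor, 8 mm above the desk; +x along its grooves (as the tray's +x), +y across. Six grooves 10 mm wide, 15 mm apart, between teeth with tops 30 mm above the desk. Tray and plain plate stand in the two end grooves, 37.5 mm from the point along +y and -y, either way round.
- plate_centre (a point): Plain calibration plate, 90 x 56 x 8 mm, aluminium, no tab, no slides: stands on edge in the other end groove, 75 mm from the tray, and stays there. Point: its centre; axes as the tray's.
- mat_open (a point): Fixed point on the desk surface in the middle of the empty part of the blue mat, between rack and scanner: within 70 mm of it in x and 100 mm in y there are no loose things.
- oil_bottle: Bystander: small amber bottle, 32 mm across, 62 mm tall; origin at the middle of its underside.
- stain_bottle: Bystander: bottle with a white cap, 50 mm across, 115 mm tall; origin at the middle of its underside.
- barcode_reader: Bystander: hand-held barcode reader lying on the desk, about 175 x 50 x 44 mm; origin under its middle.
- stapler: Bystander: black stapler, 130 x 34 x 53 mm; origin at the middle of its underside.
- slide_box: Bystander: closed flat slide box, 100 x 85 x 34 mm; origin at the middle of its underside.
- marker: Bystander: lying marker pen, 128 mm long, 18 mm thick; origin at the middle of its underside.
Not all that is in view belongs to the job. Leave any red look-alike of the part that bears tray_centre alone.

How it is judged:
By the outcome, as a careful person would: the job done as asked, in the order asked, and still so for the second after the job is handed in, with the robot touching nothing.
It also fails if it takes over 66 s, if anything falls off the work surface, if the arm or the gripper's body presses on something with over 40 N, if the wrist force passes 120 N, or if a joint passes its speed limit or range.

## Working session

There is one attempt and no reset: what is moved stays moved. The work goes in short steps, Python scripts to look and compute and a tool call to move; the robot and the scene stay as the last step left them, time stands still between calls to the robot, and variables do not carry over. Pictures are saved under pics/ and viewed, at most 10 in all, crops included, and the job is handed in when it is done.

Besides the shell and the picture viewer there is one more tool, called after "Call:" as name([rows], argument=value, ...), one row to a line, values as JSON. apply_moves: Moves the arm, as the interface text tells. Its arguments: {"type":"object","properties":{"rows":{"type":"array"},"squeeze":{"type":"number"}},"required":["rows"]}

```bash
mkdir -p pics; cat > h.py <<'E'
import numpy as np, cv2
from scipy.spatial.transform import Rotation as R
from cell import robot
def cam(n):
    m=robot.camera_model(n); f=192/np.tan(np.radians(m['fovy'])/2)
    K=np.array([[f,0,m['cx']],[0,f,m['cy']],[0,0,1.]]); a=np.array(m['attitude'],float)
    A=a if a.shape==(3,3) else R.from_quat(a[[1,2,3,0]]).as_matrix()
    return K,np.array(m['dist_coeffs'],float),np.array(m['eye'],float),A
def ray(c,px):
    K,d,e,A=c; u=cv2.undistortPoints(np.array(px,float).reshape(-1,1,2),K,d)[:,0]
    return e,np.c_[u[:,0],-u[:,1],-np.ones(len(u))]@A.T
def onz(c,px,z):
    e,r=ray(c,px); return e+r*((z-e[2])/r[:,2])[:,None]
def proj(c,P):
    K,d,e,A=c; q=(np.atleast_2d(P)-e)@A; q=q*[1,-1,-1]
    return cv2.projectPoints(q.reshape(-1,1,3),np.zeros(3),np.zeros(3),K,d)[0][:,0]
def shot(n,f):
    c=cam(n); im=robot.snapshot(n); cv2.imwrite(f'pics/{f}.png',im[:,:,::-1]); return c,im
E
python3 - <<'E'
from h import *
o=robot.get_obs(); print(o['position'],o['eef_rot'],robot.grip_depth)
for n in('top','side','wrist'):
    print(n,robot.camera_model(n)); shot(n,n+'0')
E
```

```text
[135.76567418 506.87147031 230.73545886] [-2.17876372e-04  1.30526836e-01  9.91444567e-01 -6.06566749e-04] -18.700000000000003
top {'fovy': 57.000116131369076, 'cx': 259.3063444526157, 'cy': 193.18365777566441, 'dist_coeffs': array([-0.03175715,  0.        ,  0.        ,  0.        ,  0.        ]), 'eye': array([405.06798858, -25.51211283, 930.25902602]), 'attitude': array([-0.70436305, -0.02284508,  0.01818336,  0.70923915])}
side {'fovy': 54.634760372138956, 'cx': 254.33008559717695, 'cy': 188.32509430950046, 'dist_coeffs': array([-0.04070773,  0.        ,  0.        ,  0.        ,  0.        ]), 'eye': array([ 327.47425963, -896.95131885,  809.14382709]), 'attitude': array([ 0.9052635 ,  0.41640414, -0.02630567, -0.08008498])}
wrist {'fovy': 69.4377479460625, 'cx': 257.19441888409136, 'cy': 190.29961302698246, 'dist_coeffs': array([-0.01373891,  0.        ,  0.        ,  0.        ,  0.        ]), 'eye': array([ 68.63301034, 524.06411212, 373.46765799]), 'attitude': array([ 0.78568953, -0.10966496, -0.08283378,  0.60316177])}
```

View pics/top0.png

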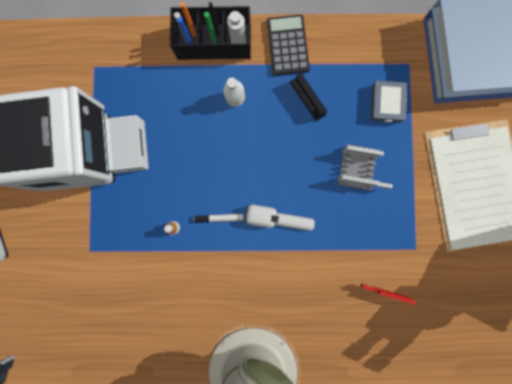

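View pics/side0.png

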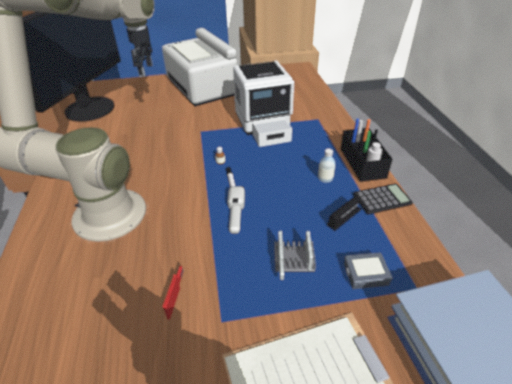

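```bash
python3 - <<'E'
from h import *
c=cam('top'); s=cam('side')
im=cv2.imread('pics/top0.png'); i2=cv2.imread('pics/side0.png')
a=cv2.resize(im[135:205,325:405],None,fx=5,fy=5,interpolation=cv2.INTER_CUBIC); b=cv2.resize(i2[220:290,260:340],None,fx=5,fy=5,interpolation=cv2.INTER_CUBIC)
cc=cv2.resize(im[100:190,85:165],(400,450)); 
cv2.imwrite('pics/crop0.png',np.hstack([a,b]))
print('tray ends,tab',onz(c,[[339,181],[378,186]],64).round(),onz(c,[[392,186]],48).round())
print('plate',onz(c,[[346,149],[383,153]],64).round())
print('nose front',onz(c,[[141,116],[148,170]],58).round())
print('side nose front',onz(s,[[257,144],[291,138]],0).round())
E
```

```text
tray ends,tab [[ 484. -216.   64.]
 [ 471. -312.   64.]] [[ 472. -353.   48.]]
plate [[ 563. -235.   64.]
 [ 553. -327.   64.]]
nose front [[653. 277.  58.]
 [516. 257.  58.]]
side nose front [[524. 292.  -0.]
 [663. 307.   0.]]
```

View pics/crop0.png

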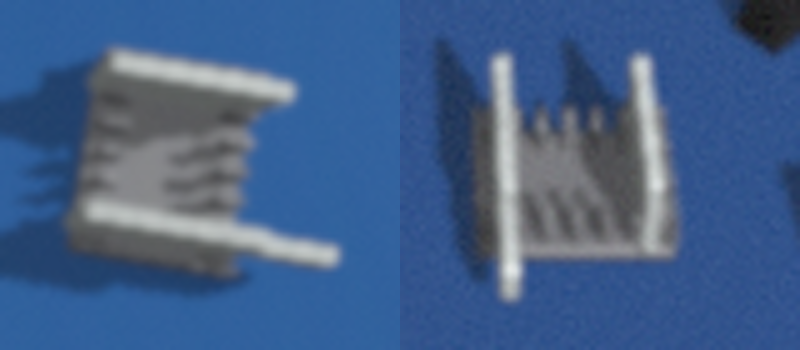

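The tray is the near-robot plate with the tab at top px (365,184), tab (392,186). It could be confused with the plain plate at (363,150), which has no tab, or the red look-alike at (388,294). The crop confirms the tab on the near plate, pointing right. The scanner nose's front is near (148,145). I'm now moving over the rack for a wrist view.

Call:
apply_moves([
  {"tx":2.1,"ty":-4.5,"turn":-0.09,"jaw":5},
  {"tx":2.1,"ty":-4.5,"turn":-0.09,"jaw":5},
  {"tx":2.1,"ty":-4.5,"turn":-0.09,"jaw":5},
  {"tx":2.1,"ty":-4.5,"turn":-0.09,"jaw":5},
  {"tx":2.1,"ty":-4.5,"turn":-0.09,"jaw":5},
  {"tx":2.1,"ty":-4.5,"turn":-0.09,"jaw":5},
  {"tx":2.1,"ty":-4.5,"turn":-0.09,"jaw":5},
  {"tx":2.1,"ty":-4.5,"turn":-0.09,"jaw":5},
])

```text
schema error: expected keys jaw, tx, ty, tz, turn
```

Call:
apply_moves([
  {"tx":2.1,"ty":-4.5,"turn":-0.09,"jaw":5},
  {"tx":2.1,"ty":-4.5,"turn":-0.09,"jaw":5},
  {"tx":2.1,"ty":-4.5,"turn":-0.09,"jaw":5},
  {"tx":2.1,"ty":-4.5,"turn":-0.09,"jaw":5},
  {"tx":2.1,"ty":-4.5,"turn":-0.09,"jaw":5},
  {"tx":2.1,"ty":-4.5,"turn":-0.09,"jaw":5},
  {"tx":2.1,"ty":-4.5,"turn":-0.09,"jaw":5},
  {"jaw":5},
])

```text
schema error: expected keys jaw, tx, ty, tz, turn
```

```bash
python3 - <<'E'
from h import *
o=robot.get_obs(); print(o['position'],o['eef_rot'],o['clock'],o['width'])
c,im=shot('wrist','w1'); print(c[2],-c[3][:,2])
t,_=shot('top','top1'); print(onz(t,[[255,150]],0))
np.savez('w1.npz',K=c[0],d=c[1],e=c[2],A=c[3])
E
```

```text
[135.7899547  506.93712583 230.88046124] [-1.69281209e-04  1.30520823e-01  9.91445449e-01 -4.56268695e-04] 0.15 85.6574341353867
[ 68.64010446 524.07754286 373.5452161 ] [ 0.262539   -0.07224112 -0.96221333]
[[574.08026516  -8.89218612   0.        ]]
```

View pics/w1.png

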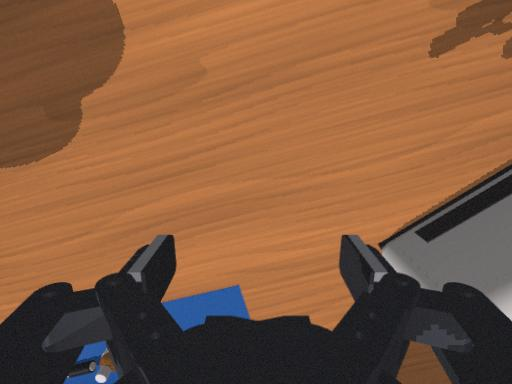

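Call:
apply_moves([
  {"tx":2.1,"ty":-4.8,"tz":0,"turn":-0.09,"jaw":5},
  {"tx":2.1,"ty":-4.8,"tz":0,"turn":-0.09,"jaw":5},
  {"tx":2.1,"ty":-4.8,"tz":0,"turn":-0.09,"jaw":5},
  {"tx":2.1,"ty":-4.8,"tz":0,"turn":-0.09,"jaw":5},
  {"tx":2.1,"ty":-4.8,"tz":0,"turn":-0.09,"jaw":5},
  {"tx":2.1,"ty":-4.8,"tz":0,"turn":-0.09,"jaw":5},
  {"tx":2.1,"ty":-4.8,"tz":0,"turn":-0.09,"jaw":5},
  {"tx":2.1,"ty":-4.8,"tz":0,"turn":-0.09,"jaw":5},
], squeeze=60)

```text
clock: 1.25
position: [304.2, 121.5, 231.5]
eef_rot: [0.0, 0.473, 0.881, 0.0]
ft_force: [1.0, 0.9, 0.7]
width: 49.7
grasp_force: 0.0
```

Call:
apply_moves([
  {"tx":2.1,"ty":-4.8,"tz":0,"turn":-0.09,"jaw":5},
  {"tx":2.1,"ty":-4.8,"tz":0,"turn":-0.09,"jaw":5},
  {"tx":2.1,"ty":-4.8,"tz":0,"turn":-0.09,"jaw":5},
  {"tx":2.1,"ty":-4.8,"tz":0,"turn":-0.09,"jaw":5},
  {"tx":2.1,"ty":-4.8,"tz":0,"turn":-0.09,"jaw":5},
  {"tx":2.1,"ty":-4.8,"tz":0,"turn":-0.09,"jaw":5},
  {"tx":2.1,"ty":-4.8,"tz":0,"turn":-0.09,"jaw":5},
  {"tx":0,"ty":0,"tz":0,"turn":0,"jaw":5},
])

```text
clock: 2.25
position: [451.3, -215.3, 230.4]
eef_rot: [-0.0, 0.723, 0.691, -0.0]
ft_force: [0.6, 0.8, -0.2]
width: 49.6
grasp_force: 0.0
```

```bash
python3 - <<'E'
from h import *
o=robot.get_obs(); print(o['position'],o['eef_rot'],o['clock'],o['width'])
c,im=shot('wrist','w1'); print(c[2],-c[3][:,2])
np.savez('w1.npz',K=c[0],d=c[1],e=c[2],A=c[3])
E
```

```text
[ 451.26559712 -215.33338164  230.38621954] [-4.75906615e-04  7.22682355e-01  6.91180118e-01 -1.78374344e-04] 2.25 49.61522546398988
[ 453.92186636 -147.29167461  373.0696448 ] [-0.013056   -0.27263372 -0.96202931]
```

View pics/w1.png

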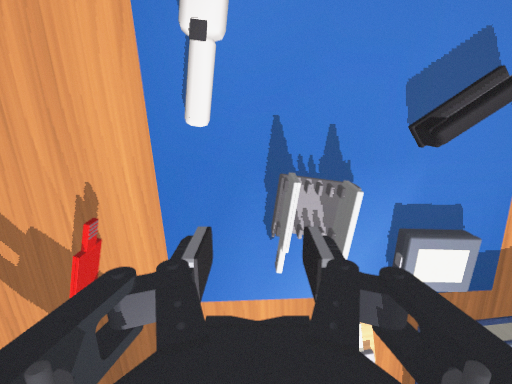

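Wrist view: the tray's bright top edge runs from (292,176) to (284,252), with the tab to (279,272). The plate is at (357,190) and the red look-alike at (88,255). Next I measure the tray on z=64 and find the slot from the side and top views.

```bash
python3 - <<'E'
from h import *
z=np.load('w1.npz'); c=(z['K'],z['d'],z['e'],z['A'])
im=cv2.imread('pics/w1.png'); hsv=cv2.cvtColor(im,cv2.COLOR_BGR2HSV)
roi=(slice(165,280),slice(268,306))
m=np.zeros(im.shape[:2],np.uint8); m[roi]=((hsv[roi][...,1]<40)&(hsv[roi][...,2]>190))*255
n,l,s,_=cv2.connectedComponentsWithStats(m); k=1+np.argsort(-s[1:,4])
for i in k[:3]:
    v,u=np.where(l==i); P=onz(c,np.c_[u,v],64)[:,:2]
    r=cv2.minAreaRect(P.astype(np.float32)); print(s[i],np.round(r[0],1),np.round(r[1],1),round(r[2],1), cv2.fitLine(P.astype(np.float32),cv2.DIST_HUBER,0,.01,.01).ravel())
# per-row left/right edges
for r in range(168,280,8):
    u=np.where(m[r])[0]
    if len(u): print(r,u.min(),u.max(),onz(c,[[u.min(),r],[u.max(),r]],64)[:,:2].round(1).tolist())
# scanner nose front from side & top
cv2.imwrite('pics/nose.png',np.hstack([cv2.resize(cv2.imread('pics/side0.png')[95:155,225:305],None,fx=5,fy=5,interpolation=2),cv2.resize(cv2.imread('pics/top0.png')[105:180,90:155],(325,300),interpolation=2)]))
E
```

```text
[276 183  25  90 599] [ 485.2 -286. ] [118.7   9.8] 78.0 [ 2.0830576e-01  9.7806376e-01  4.8564481e+02 -2.8242773e+02]
[299 235   3   4   6] [ 499.2 -295.6] [4.5 0.9] 46.3 [   0.61233723    0.79059666  499.20383    -295.60458   ]
184 294 300 [[492.4, -229.2], [499.3, -229.5]]
192 293 299 [[491.2, -238.8], [498.2, -239.1]]
200 291 297 [[488.8, -248.4], [495.8, -248.7]]
208 290 296 [[487.5, -258.3], [494.5, -258.6]]
216 288 294 [[485.0, -268.3], [492.1, -268.6]]
224 287 293 [[483.6, -278.5], [490.8, -278.8]]
232 285 292 [[481.1, -288.8], [489.5, -289.2]]
240 284 289 [[479.7, -299.4], [485.8, -299.7]]
248 283 288 [[478.2, -310.2], [484.4, -310.4]]
256 279 284 [[473.1, -321.0], [479.3, -321.2]]
264 278 282 [[471.5, -332.1], [476.6, -332.3]]
272 277 281 [[470.0, -343.5], [475.1, -343.7]]
```

View pics/nose.png

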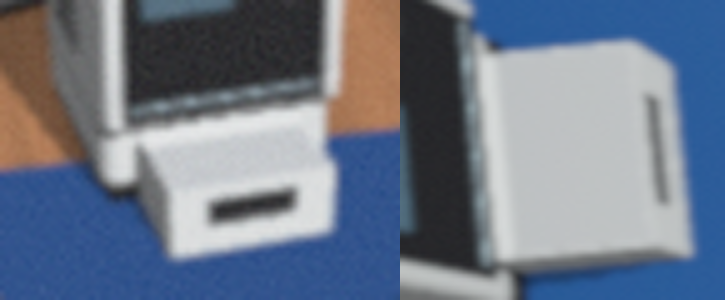

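```bash
python3 - <<'E'
from h import *
t,s=cam('top'),cam('side')
print('tray top',onz(t,[[342,177],[372,182]],64).round(),'tab',onz(t,[[392.4,186]],48).round())
for n,c,a in(('side',s,[[260,146.6],[291.6,141.4],[267,137.2],[284.2,134.6]]),('top',t,[[145,121],[148.6,169.5],[140,128.8],[143,155.8]])):
    print(n,onz(c,a[:2],0).round(1)[:,:2].tolist(),onz(c,a[2:],35).round(1)[:,:2].tolist())
for n,(y0,y1,x0,x1) in (('side0',(125,145,255,293)),('top0',(120,165,132,148))):
    g=cv2.imread(f'pics/{n}.png')[...,1][y0:y1,x0:x1]; m=(g<100).astype(np.uint8)
    k,l,st,_=cv2.connectedComponentsWithStats(m)
    for i in range(1,k):
        if st[i,4]>8: v,u=np.where(l==i); c=s if n=='side0' else t; P=onz(c,np.c_[u+x0,v+y0],35)[:,:2]; print(n,st[i],P.mean(0).round(1),np.ptp(P,0).round(), cv2.fitLine(P.astype(np.float32),2,0,.01,.01).ravel()[:2])
E
```

```text
tray top [[ 494. -224.   64.]
 [ 481. -298.   64.]] tab [[ 472. -354.   48.]]
side [[531.8, 272.0], [659.3, 283.4]] [[560.4, 278.3], [628.5, 283.4]]
top [[655.5, 286.1], [524.3, 274.5]] [[625.8, 287.1], [555.4, 278.2]]
side0 [13  9 15  5 47] [591.1 282.3] [58. 24.] [0.98746336 0.15784831]
side0 [ 0 12  3  8 15] [513.  258.6] [ 8. 48.] [0.07691357 0.99703777]
side0 [25 16 13  4 23] [627.4 222.2] [48. 19.] [0.9987073  0.05082997]
top0 [13  0  3 20 29] [628.9 269.8] [50.  6.] [0.9979353  0.06422742]
```

Call:
apply_moves([
  {"tx":1.2,"ty":-1.9,"tz":-3,"turn":-0.05,"jaw":5},
  {"tx":1.2,"ty":-1.9,"tz":-3,"turn":-0.05,"jaw":5},
  {"tx":1.0,"ty":-1.4,"tz":-3,"turn":-0.03,"jaw":5},
  {"tx":0,"ty":0,"tz":0,"turn":0,"jaw":5},
  {"tx":0,"ty":0,"tz":0,"turn":0,"jaw":5},
  {"tx":0,"ty":0,"tz":0,"turn":0,"jaw":5},
  {"tx":0,"ty":0,"tz":0,"turn":0,"jaw":5},
  {"tx":0,"ty":0,"tz":0,"turn":0,"jaw":5},
])

```text
clock: 3.3
position: [484.9, -264.8, 141.7]
eef_rot: [0.0, 0.765, 0.644, 0.0]
ft_force: [-0.7, -0.0, 0.4]
width: 49.8
grasp_force: 0.0
```

```bash
python3 - <<'E'
from h import *
o=robot.get_obs(); print(o['position'],o['eef_rot'],o['clock'],o['width'])
c,im=shot('wrist','w2'); hsv=cv2.cvtColor(im,cv2.COLOR_RGB2HSV)
print('pred',proj(c,[[496,-227,64],[480,-315,64]]).round())
m=((hsv[...,1]<40)&(hsv[...,2]>190)).astype(np.uint8)
for r in range(100,300,12):
    u=np.where(m[r,200:330])[0]+200
    if len(u): 
        runs=np.split(u,np.where(np.diff(u)>1)[0]+1); print(r,[(a[0],a[-1])+tuple(onz(c,[[(a[0]+a[-1])/2,r]],64)[0,:2].round(1)) for a in runs if len(a)>3])
E
```

```text
[ 484.93488746 -264.80863669  141.74218814] [3.15629064e-04 7.64816296e-01 6.44248346e-01 4.10365771e-05] 3.3 49.827998617978885
pred [[263. 149.]
 [262. 251.]]
160 [(np.int64(259), np.int64(268), np.float64(494.8), np.float64(-235.3))]
172 [(np.int64(259), np.int64(268), np.float64(493.2), np.float64(-245.0))]
184 [(np.int64(259), np.int64(267), np.float64(491.1), np.float64(-254.9))]
196 [(np.int64(259), np.int64(267), np.float64(489.5), np.float64(-265.1))]
208 [(np.int64(259), np.int64(267), np.float64(487.7), np.float64(-275.5))]
220 [(np.int64(258), np.int64(266), np.float64(485.1), np.float64(-286.0))]
232 [(np.int64(258), np.int64(266), np.float64(483.3), np.float64(-297.0))]
244 [(np.int64(258), np.int64(266), np.float64(481.4), np.float64(-308.3))]
256 [(np.int64(258), np.int64(265), np.float64(479.0), np.float64(-319.8))]
268 [(np.int64(258), np.int64(265), np.float64(477.0), np.float64(-331.6))]
280 [(np.int64(259), np.int64(264), np.float64(475.0), np.float64(-343.9))]
```

View pics/w2.png

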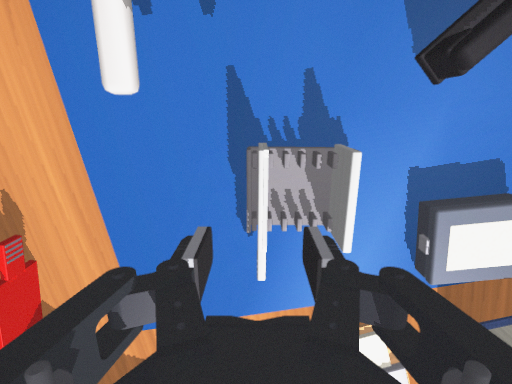

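The close view confirms the tabbed grey tray at column 263 between the fingers, rows 146 to 280. The plate is at (352,200) and the red part at lower left. Descending to grip the middle of its top edge.

Call:
apply_moves([
  {"tx":0.4,"ty":-0.3,"tz":-2,"turn":-0.01,"jaw":5},
  {"tx":0,"ty":0,"tz":-3,"turn":0,"jaw":5},
  {"tx":0,"ty":0,"tz":-3,"turn":0,"jaw":5},
  {"tx":0,"ty":0,"tz":-2.4,"turn":0,"jaw":5},
  {"tx":0,"ty":0,"tz":0,"turn":0,"jaw":3},
  {"tx":0,"ty":0,"tz":0,"turn":0,"jaw":0.4},
  {"tx":0,"ty":0,"tz":0,"turn":0,"jaw":0.4},
  {"tx":0,"ty":0,"tz":0,"turn":0,"jaw":0.4},
], squeeze=50)

```text
clock: 4.35
position: [489.5, -268.3, 38.6]
eef_rot: [0.001, 0.768, 0.64, 0.0]
ft_force: [0.3, 0.7, 6.4]
width: 7.1
grasp_force: 50.4
```

Call:
apply_moves([
  {"tx":0,"ty":0,"tz":0,"turn":0,"jaw":0.4},
  {"tx":0,"ty":0,"tz":0,"turn":0,"jaw":0.4},
  {"tx":0,"ty":0,"tz":0,"turn":0,"jaw":0.4},
  {"tx":0,"ty":0,"tz":0,"turn":0,"jaw":0.4},
  {"tx":0,"ty":0,"tz":0.5,"turn":0,"jaw":0.4},
  {"tx":0,"ty":0,"tz":1,"turn":0,"jaw":0.4},
  {"tx":0,"ty":0,"tz":1,"turn":0,"jaw":0.4},
  {"tx":0,"ty":0,"tz":1,"turn":0,"jaw":0.4},
])

```text
clock: 5.35
position: [488.9, -267.9, 73.2]
eef_rot: [0.0, 0.768, 0.64, 0.0]
ft_force: [0.3, 0.2, -0.1]
width: 7.0
grasp_force: 49.2
```

Call:
apply_moves([
  {"tx":0,"ty":0,"tz":3,"turn":0,"jaw":0.4},
  {"tx":0,"ty":1,"tz":2,"turn":0,"jaw":0.4},
  {"tx":1.7,"ty":4.3,"tz":0,"turn":0.045,"jaw":0.4},
  {"tx":1.7,"ty":4.3,"tz":0,"turn":0.045,"jaw":0.4},
  {"tx":1.7,"ty":4.3,"tz":0,"turn":0.045,"jaw":0.4},
  {"tx":1.7,"ty":4.3,"tz":0,"turn":0.045,"jaw":0.4},
  {"tx":1.7,"ty":4.3,"tz":0,"turn":0.045,"jaw":0.4},
  {"tx":1.7,"ty":4.3,"tz":0,"turn":0.045,"jaw":0.4},
])

```text
clock: 6.35
position: [591.3, 1.6, 122.9]
eef_rot: [0.0, 0.674, 0.738, 0.0]
ft_force: [0.8, -0.7, -1.4]
width: 7.2
grasp_force: 49.2
```

Call:
apply_moves([
  {"tx":0,"ty":0,"tz":-2,"turn":0,"jaw":0.4},
  {"tx":0,"ty":0,"tz":-3,"turn":0,"jaw":0.4},
  {"tx":0,"ty":0,"tz":-2.2,"turn":0,"jaw":0.4},
  {"tx":0,"ty":0,"tz":-1,"turn":0,"jaw":0.4},
  {"tx":0,"ty":0,"tz":0,"turn":0,"jaw":0.4},
  {"tx":0,"ty":0,"tz":0,"turn":0,"jaw":0.4},
  {"tx":0,"ty":0,"tz":0,"turn":0,"jaw":0.4},
  {"tx":0,"ty":0,"tz":0,"turn":0,"jaw":0.4},
])

```text
clock: 7.35
position: [591.1, 0.1, 40.8]
eef_rot: [0.0, 0.675, 0.738, 0.0]
ft_force: [0.2, -0.6, -1.6]
width: 7.2
grasp_force: 49.3
```

```bash
python3 - <<'E'
from h import *
o=robot.get_obs(); print(o['position'],o['eef_rot'],o['clock'],o['width'],o['ft_force'])
c,im=shot('wrist','w3'); shot('top','t3'); shot('side','s3')
a=cv2.imread('pics/s3.png')[110:310,190:350]; b=cv2.imread('pics/w3.png')
cv2.imwrite('pics/v3.png',np.hstack([cv2.resize(b,(448,336)),cv2.resize(a,(269,336),interpolation=2)]))
E
```

```text
[5.91092249e+02 6.07933612e-02 4.07637150e+01] [3.20749142e-04 6.74962264e-01 7.37852156e-01 1.87811124e-04] 7.35 7.220084882958861 [ 0.19391229 -0.57482247 -1.55121329]
```

View pics/v3.png

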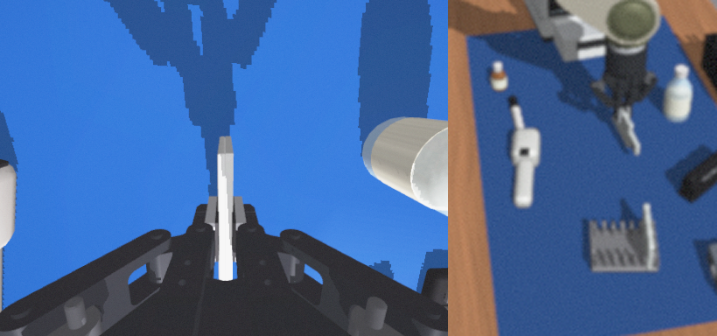

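The tray is held upright on edge in the jaws, with the rest undisturbed. The stain bottle is rather close on the far side, so I shift 30 mm toward the robot and set it down.

Call:
apply_moves([
  {"tx":-1.5,"ty":0,"tz":0,"turn":0,"jaw":0.4},
  {"tx":-1.5,"ty":0,"tz":0,"turn":0,"jaw":0.4},
  {"tx":0,"ty":0,"tz":-0.5,"turn":0,"jaw":0.4},
  {"tx":0,"ty":0,"tz":-0.2,"turn":0,"jaw":0.4},
  {"tx":0,"ty":0,"tz":-0.15,"turn":0,"jaw":0.4},
  {"tx":0,"ty":0,"tz":0,"turn":0,"jaw":0.4},
  {"tx":0,"ty":0,"tz":0,"turn":0,"jaw":0.4},
  {"tx":0,"ty":0,"tz":0,"turn":0,"jaw":0.4},
])

```text
clock: 8.5
position: [561.0, 0.1, 31.9]
eef_rot: [0.0, 0.675, 0.738, 0.0]
ft_force: [-0.4, 0.3, -0.5]
width: 6.9
grasp_force: 49.3
```

Call:
apply_moves([
  {"tx":0,"ty":0,"tz":-0.05,"turn":0,"jaw":0.4},
  {"tx":0,"ty":0,"tz":-0.05,"turn":0,"jaw":0.4},
  {"tx":0,"ty":0,"tz":0,"turn":0,"jaw":0.4},
  {"tx":0,"ty":0,"tz":0,"turn":0,"jaw":0.4},
  {"tx":0,"ty":0,"tz":0,"turn":0,"jaw":0.4},
  {"tx":0,"ty":0,"tz":0,"turn":0,"jaw":0.4},
  {"tx":0,"ty":0,"tz":0,"turn":0,"jaw":0.4},
  {"tx":0,"ty":0,"tz":0,"turn":0,"jaw":0.4},
])

```text
clock: 9.5
position: [560.9, 0.1, 30.8]
eef_rot: [-0.0, 0.675, 0.738, -0.0]
ft_force: [-0.2, -0.5, -0.7]
width: 6.9
grasp_force: 49.3
```

Call:
apply_moves([
  {"tx":0,"ty":0,"tz":-0.05,"turn":0,"jaw":0.4},
  {"tx":0,"ty":0,"tz":-0.05,"turn":0,"jaw":0.4},
  {"tx":0,"ty":0,"tz":0,"turn":0,"jaw":0.4},
  {"tx":0,"ty":0,"tz":0,"turn":0,"jaw":0.4},
  {"tx":0,"ty":0,"tz":0,"turn":0,"jaw":0.4},
  {"tx":0,"ty":0,"tz":0,"turn":0,"jaw":0.4},
  {"tx":0,"ty":0,"tz":0,"turn":0,"jaw":0.4},
  {"tx":0,"ty":0,"tz":0,"turn":0,"jaw":0.4},
])

```text
clock: 10.5
position: [561.0, 0.2, 30.6]
eef_rot: [0.0, 0.675, 0.738, 0.0]
ft_force: [-2.1, 0.5, 7.6]
width: 6.9
grasp_force: 50.6
```

Contact at 7.6 N. I release, back out upward and step behind the slides' face.

Call:
apply_moves([
  {"tx":0,"ty":0,"tz":0,"turn":0,"jaw":1.2},
  {"tx":0,"ty":0,"tz":0,"turn":0,"jaw":2},
  {"tx":0,"ty":0,"tz":0,"turn":0,"jaw":3},
  {"tx":0,"ty":0,"tz":0,"turn":0,"jaw":4},
  {"tx":0,"ty":0,"tz":0,"turn":0,"jaw":4},
  {"tx":0,"ty":0,"tz":1.5,"turn":0,"jaw":4},
  {"tx":0,"ty":0,"tz":2,"turn":0,"jaw":4},
  {"tx":0,"ty":0,"tz":2,"turn":0,"jaw":4},
])

```text
clock: 11.5
position: [561.1, 0.1, 86.5]
eef_rot: [0.0, 0.675, 0.738, 0.0]
ft_force: [-0.4, -0.1, -0.6]
width: 39.7
grasp_force: 0.0
```

Call:
apply_moves([
  {"tx":2.2,"ty":0.2,"tz":0,"turn":0,"jaw":2},
  {"tx":2.3,"ty":0.2,"tz":0,"turn":0,"jaw":0},
  {"tx":0,"ty":0,"tz":0,"turn":0,"jaw":0},
  {"tx":0,"ty":0,"tz":0,"turn":0,"jaw":0},
  {"tx":0,"ty":0,"tz":0,"turn":0,"jaw":0},
  {"tx":0,"ty":0,"tz":0,"turn":0,"jaw":0},
  {"tx":0,"ty":0,"tz":0,"turn":0,"jaw":0},
  {"tx":0,"ty":0,"tz":0,"turn":0,"jaw":0},
])

```text
clock: 12.5
position: [605.8, 4.1, 84.8]
eef_rot: [-0.0, 0.675, 0.738, 0.0]
ft_force: [-0.4, 0.5, -0.4]
width: 0.4
grasp_force: 0.0
```

```bash
python3 - <<'E'
from h import *
o=robot.get_obs(); print(o['position'],o['clock'],o['width'],o['ft_force'])
shot('wrist','w4'); shot('side','s4'); shot('top','t4')
a=cv2.imread('pics/s4.png')[110:310,190:350]; b=cv2.imread('pics/w4.png')
cv2.imwrite('pics/v4.png',np.hstack([cv2.resize(b,(448,336)),cv2.resize(a,(269,336),interpolation=2)]))
E
```

```text
[605.84536122   4.09515558  84.83025316] 12.5 0.4098905639255751 [-0.41112237  0.51706922 -0.38297408]
```

View pics/v4.png

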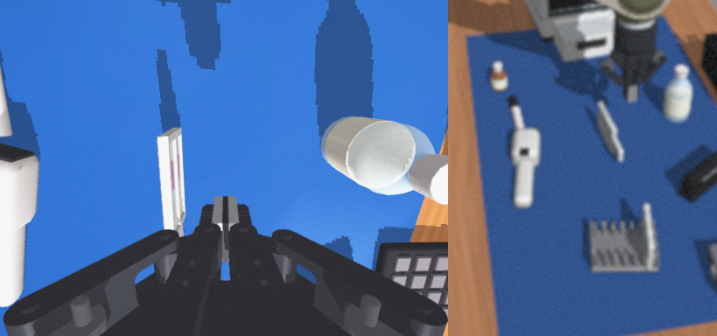

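The tray stands free on edge with slides toward +x, at (172,185) in the view. The closed fingers are behind it. Now I lower to 45 mm and push its top toward the robot.

Call:
apply_moves([
  {"tx":0,"ty":0,"tz":-2,"turn":0,"jaw":0},
  {"tx":0,"ty":0,"tz":-2,"turn":0,"jaw":0},
  {"tx":-1,"ty":-0.1,"tz":0,"turn":0,"jaw":0},
  {"tx":-1,"ty":-0.1,"tz":0,"turn":0,"jaw":0},
  {"tx":-0.5,"ty":-0.05,"tz":0,"turn":0,"jaw":0},
  {"tx":-0.5,"ty":-0.05,"tz":0,"turn":0,"jaw":0},
  {"tx":-0.5,"ty":-0.05,"tz":0,"turn":0,"jaw":0},
  {"tx":-0.5,"ty":-0.05,"tz":0,"turn":0,"jaw":0},
])

```text
clock: 13.65
position: [565.6, 0.1, 44.8]
eef_rot: [0.0, 0.675, 0.738, 0.0]
ft_force: [0.8, 0.2, -0.6]
width: 0.1
grasp_force: 0.0
```

Call:
apply_moves([
  {"tx":-0.5,"ty":-0.05,"tz":0,"turn":0,"jaw":0},
  {"tx":0,"ty":0,"tz":0,"turn":0,"jaw":0},
  {"tx":0,"ty":0,"tz":0,"turn":0,"jaw":0},
  {"tx":0,"ty":0,"tz":4,"turn":0,"jaw":3},
  {"tx":0,"ty":0,"tz":6,"turn":0,"jaw":5},
  {"tx":0,"ty":0,"tz":5,"turn":0,"jaw":5},
  {"tx":0,"ty":0,"tz":0,"turn":0,"jaw":5},
  {"tx":0,"ty":0,"tz":0,"turn":0,"jaw":5},
])

```text
clock: 14.65
position: [560.6, -0.3, 194.0]
eef_rot: [-0.001, 0.675, 0.738, -0.0]
ft_force: [-0.2, -0.5, -0.1]
width: 49.5
grasp_force: 0.0
```

```bash
python3 - <<'E'
from h import *
o=robot.get_obs(); print(o['position'],o['eef_rot'],o['clock'],o['width'],o['ft_force'])
c,im=shot('wrist','w5'); np.savez('w5.npz',K=c[0],d=c[1],e=c[2],A=c[3])
t,it=shot('top','t5'); s,iS=shot('side','s5')
hsv=cv2.cvtColor(it,cv2.COLOR_RGB2HSV); m=((hsv[...,1]<90)&(hsv[...,2]>120)).astype(np.uint8)
k,l,st,_=cv2.connectedComponentsWithStats(m[120:205,200:330])
for i in range(1,k):
    if st[i,4]>40: v,u=np.where(l==i); P=onz(t,np.c_[u+200,v+120],8)[:,:2]; print(st[i],cv2.minAreaRect(P.astype(np.float32)))
E
```

```text
[ 5.60577868e+02 -3.20079841e-01  1.93951321e+02] [-5.28939647e-04  6.74956469e-01  7.37857294e-01 -3.13055144e-04] 14.65 49.51336876191671 [-0.18144429 -0.51001707 -0.09730637]
[   0    0   87   85 4787] ((542.1204223632812, 23.49115753173828), (227.42579650878906, 222.8298797607422), 89.61489868164062)
```

```bash
python3 - <<'E'
from h import *
z=np.load('w5.npz'); c=(z['K'],z['d'],z['e'],z['A'])
im=cv2.imread('pics/w5.png'); hsv=cv2.cvtColor(im,cv2.COLOR_BGR2HSV)
m=((hsv[...,0]<95)|(hsv[...,0]>125)|(hsv[...,1]<90))&(hsv[...,2]>110)
k,l,st,_=cv2.connectedComponentsWithStats(m.astype(np.uint8))
for i in range(1,k):
    if st[i,4]>200: v,u=np.where(l==i); P=onz(c,np.c_[u,v],8)[:,:2]; print(st[i],cv2.minAreaRect(P.astype(np.float32)))
print(proj(c,[[529,45,8],[535,-65,8],[502,40,8],[556,40,8]]).round())
a=cv2.imread('pics/s5.png')[130:260,210:330]
cv2.imwrite('pics/v5.png',np.hstack([cv2.resize(im,(448,336)),cv2.resize(a,(310,336),interpolation=2)]))
E
```

```text
[    0     0    70   349 17873] ((285.21990966796875, -77.24032592773438), (477.99188232421875, 96.78952026367188), 80.71183776855469)
[ 371    0  141  229 8102] ((773.18994140625, 52.72859191894531), (164.697021484375, 266.29754638671875), 18.92183494567871)
[ 107   59   22   82 1304] ((395.8282470703125, 65.44740295410156), (18.654693603515625, 88.31365966796875), 2.232025146484375)
[ 205  134   49  103 4046] ((528.4373168945312, -24.920021057128906), (56.31053161621094, 129.90867614746094), 4.872028827667236)
[  91  151   57  127 4315] ((382.55316162109375, -80.14665985107422), (180.33285522460938, 62.34416961669922), 79.76197814941406)
[183 227  23  41 354] ((484.51373291015625, -108.50345611572266), (62.38331604003906, 16.817806243896484), 76.48185729980469)
[309 227  24  41 352] ((652.717041015625, -93.0386734008789), (16.63519287109375, 62.354522705078125), 24.925037384033203)
[501 253  11  41 245] ((911.0518798828125, -114.23567962646484), (13.816865921020508, 64.31387329101562), 19.68778419494629)
[121 297  34  31 626] ((412.922119140625, -218.32786560058594), (51.85536193847656, 43.436214447021484), 18.072486877441406)
[ 446  297   66   50 1713] ((913.8274536132812, -171.54071044921875), (56.74912643432617, 143.25247192382812), 59.02946090698242)
[397 365  21  19 211] ((814.3248901367188, -303.6448974609375), (20.71341896057129, 46.41286849975586), 43.826290130615234)
[[234. 130.]
 [233. 218.]
 [211. 132.]
 [257. 136.]]
```

View pics/v5.png

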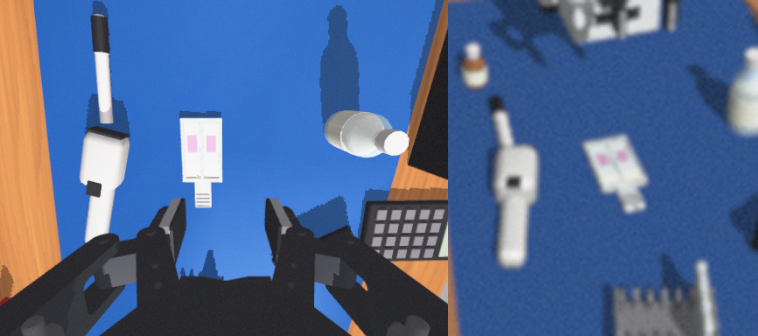

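The tray lies flat with its slides up and tab toward -y. It measures 56.3 x 129.9 mm, which fits. Its tab is at about (203,195) in the view, world (532,-70). Going there to grip the tab across its width.

Call:
apply_moves([
  {"tx":-1.4,"ty":-3.5,"tz":-3,"turn":0,"jaw":5},
  {"tx":-1.4,"ty":-3.5,"tz":-3,"turn":0,"jaw":5},
  {"tx":0,"ty":0,"tz":-4,"turn":0,"jaw":5},
  {"tx":0,"ty":0,"tz":-4,"turn":0,"jaw":5},
  {"tx":0,"ty":0,"tz":-2.5,"turn":0,"jaw":4.5},
  {"tx":0,"ty":0,"tz":-1.5,"turn":0,"jaw":4},
  {"tx":0,"ty":0,"tz":0,"turn":0,"jaw":4},
  {"tx":0,"ty":0,"tz":0,"turn":0,"jaw":4},
])

```text
clock: 15.8
position: [533.5, -70.6, 15.7]
eef_rot: [0.001, 0.675, 0.738, 0.0]
ft_force: [0.4, 0.3, -0.5]
width: 40.1
grasp_force: 0.0
```

```bash
python3 - <<'E'
from h import *
o=robot.get_obs(); print(o['position'],o['clock'],o['width'],o['ft_force'])
c,im=shot('wrist','w6'); t,it=shot('top','t6')
hsv=cv2.cvtColor(im,cv2.COLOR_RGB2HSV); m=(hsv[...,1]<60)&(hsv[...,2]>150)
for r in range(200,270,6):
    u=np.where(m[r,180:330])[0]+180
    if len(u):
        for a in np.split(u,np.where(np.diff(u)>2)[0]+1):
            if len(a)>8: print(r,a[0],a[-1],onz(c,[[a[0]-.5,r],[a[-1]+.5,r]],8)[:,:2].round(1).tolist())
E
```

```text
[533.45207838 -70.55711696  15.66066791] 15.8 40.122863904384985 [ 0.39648359  0.28939056 -0.45806816]
200 237 278 [[519.3, -51.9], [543.1, -49.8]]
206 238 278 [[520.1, -55.5], [543.5, -53.4]]
212 238 278 [[520.4, -59.1], [543.9, -57.0]]
218 238 277 [[520.6, -62.8], [543.8, -60.8]]
224 238 277 [[520.9, -66.6], [544.2, -64.5]]
230 257 277 [[532.3, -69.4], [544.6, -68.3]]
236 238 277 [[521.4, -74.2], [545.0, -72.1]]
242 238 277 [[521.7, -78.1], [545.4, -76.0]]
248 239 253 [[522.6, -82.0], [531.5, -81.2]]
254 238 277 [[522.3, -86.1], [546.3, -83.9]]
260 239 276 [[523.1, -90.1], [546.2, -88.0]]
```

Call:
apply_moves([
  {"tx":0,"ty":0,"tz":-0.7,"turn":0,"jaw":4},
  {"tx":0,"ty":0,"tz":-0.6,"turn":0,"jaw":3.5},
  {"tx":0,"ty":0,"tz":0,"turn":0,"jaw":2.8},
  {"tx":0,"ty":0,"tz":0,"turn":0,"jaw":2},
  {"tx":0,"ty":0,"tz":0,"turn":0,"jaw":2},
  {"tx":0,"ty":0,"tz":0,"turn":0,"jaw":2},
  {"tx":0,"ty":0,"tz":0,"turn":0,"jaw":2},
  {"tx":0,"ty":0,"tz":0,"turn":0,"jaw":2},
], squeeze=60)

```text
clock: 16.9
position: [532.9, -70.4, 1.8]
eef_rot: [0.0, 0.675, 0.738, 0.0]
ft_force: [-0.3, 0.9, -0.2]
width: 22.0
grasp_force: 58.8
```

Call:
apply_moves([
  {"tx":0,"ty":0,"tz":0.5,"turn":0,"jaw":2},
  {"tx":0,"ty":0,"tz":2,"turn":0,"jaw":2},
  {"tx":0,"ty":0,"tz":3,"turn":0,"jaw":2},
  {"tx":0,"ty":0,"tz":2.5,"turn":0,"jaw":2},
  {"tx":1.2,"ty":3.4,"tz":0,"turn":0,"jaw":2},
  {"tx":1.2,"ty":3.4,"tz":0,"turn":0,"jaw":2},
  {"tx":1.2,"ty":3.4,"tz":0,"turn":0,"jaw":2},
  {"tx":1.2,"ty":3.4,"tz":0,"turn":0,"jaw":2},
])

```text
clock: 17.9
position: [581.1, 66.7, 82.1]
eef_rot: [0.0, 0.675, 0.738, -0.0]
ft_force: [-0.3, -0.4, -1.4]
width: 21.8
grasp_force: 59.0
```

Call:
apply_moves([
  {"tx":1.2,"ty":3.4,"tz":0,"turn":0,"jaw":2},
  {"tx":1.2,"ty":3.3,"tz":0,"turn":0,"jaw":2},
  {"tx":0,"ty":0,"tz":-2,"turn":0,"jaw":2},
  {"tx":0,"ty":0,"tz":-2,"turn":0,"jaw":2},
  {"tx":0,"ty":0,"tz":-0.9,"turn":0,"jaw":2},
  {"tx":0,"ty":0,"tz":0,"turn":0,"jaw":2},
  {"tx":0,"ty":0,"tz":0,"turn":0,"jaw":2},
  {"tx":0,"ty":0,"tz":0,"turn":0,"jaw":2},
])

```text
clock: 18.9
position: [605.2, 132.6, 33.5]
eef_rot: [0.0, 0.675, 0.738, 0.0]
ft_force: [-0.0, -0.1, -1.1]
width: 21.8
grasp_force: 59.0
```

```bash
python3 - <<'E'
from h import *
o=robot.get_obs(); print(o['position'],o['eef_rot'],o['clock'],o['width'],o['ft_force'])
c,im=shot('wrist','w7'); np.savez('w7.npz',K=c[0],d=c[1],e=c[2],A=c[3]); t,it=shot('top','t7'); s,i2=shot('side','s7')
print('cam',c[2],-c[3][:,2])
p=o['position']; d=np.array([-.089,.996,0])
print('lead centre pred px: ',proj(c,[p+d*110+[0,0,2],p+d*150]).round(),'nose top front px',proj(c,[[591+65,288,58],[591-65,276,58]]).round())
g=cv2.cvtColor(im,cv2.COLOR_RGB2GRAY)
for col in (200,230,257,285,310): print(col,g[0:230:6,col].tolist())
E
```

```text
[605.24538747 132.59380621  33.54238535] [4.27753249e-04 6.74962795e-01 7.37851525e-01 4.11792180e-04] 18.9 21.75597500939263 [-0.01051411 -0.10569254 -1.08219046]
cam [598.40960888 200.48013496 176.20396007] [ 0.0252855  -0.27221554 -0.96190402]
lead centre pred px:  [[259.  15.]
 [259. -89.]] nose top front px [[ 449. -138.]
 [  64. -137.]]
200 [72, 69, 76, 174, 174, 176, 177, 174, 174, 177, 175, 176, 177, 173, 173, 173, 171, 173, 169, 135, 123, 126, 121, 114, 107, 104, 100, 101, 102, 102, 107, 101, 104, 103, 103, 105, 104, 102, 105]
230 [68, 71, 76, 173, 173, 115, 197, 197, 197, 196, 194, 192, 155, 152, 150, 151, 214, 214, 214, 214, 211, 245, 245, 244, 245, 244, 244, 247, 246, 246, 247, 246, 246, 236, 169, 104, 104, 106, 106]
257 [70, 69, 71, 175, 172, 181, 180, 179, 179, 177, 179, 180, 176, 181, 181, 176, 177, 179, 178, 173, 175, 175, 175, 186, 229, 239, 238, 239, 239, 238, 239, 239, 238, 247, 247, 243, 244, 244, 244]
285 [74, 74, 74, 175, 174, 107, 196, 197, 197, 231, 197, 245, 218, 214, 217, 217, 155, 150, 152, 150, 150, 195, 194, 191, 191, 190, 190, 203, 195, 203, 200, 201, 195, 165, 166, 110, 112, 107, 104]
310 [75, 73, 74, 173, 173, 213, 245, 245, 245, 245, 215, 230, 227, 216, 181, 143, 156, 166, 177, 177, 176, 179, 177, 173, 176, 173, 173, 172, 172, 173, 238, 238, 239, 238, 246, 113, 110, 108, 110]
```

Call:
apply_moves([
  {"tx":0,"ty":0,"tz":3,"turn":0,"jaw":2},
  {"tx":0,"ty":0,"tz":4.5,"turn":0,"jaw":2},
  {"tx":0,"ty":0,"tz":4,"turn":0,"jaw":2},
  {"tx":-0.3,"ty":3,"tz":0,"turn":0,"jaw":2},
  {"tx":-0.4,"ty":4,"tz":0,"turn":0,"jaw":2},
  {"tx":-0.1,"ty":1.2,"tz":0,"turn":0,"jaw":2},
  {"tx":0,"ty":0,"tz":0,"turn":0,"jaw":2},
  {"tx":0,"ty":0,"tz":0,"turn":0,"jaw":2},
])

```text
clock: 20.05
position: [597.1, 213.5, 147.7]
eef_rot: [0.0, 0.675, 0.738, -0.0]
ft_force: [-0.2, 0.3, -1.6]
width: 21.6
grasp_force: 59.1
```

```bash
python3 - <<'E'
from h import *
o=robot.get_obs(); print(o['position'],o['eef_rot'],o['clock'],o['ft_force'])
c,im=shot('wrist','w8'); np.savez('w8.npz',K=c[0],d=c[1],e=c[2],A=c[3]); print(c[2])
hsv=cv2.cvtColor(im,cv2.COLOR_RGB2HSV); m=((hsv[...,1]<90)&(hsv[...,2]>90)).astype(np.uint8)
for r in range(4,200,8):
    u=np.where(m[r])[0]; print(r,[(int(a[0]),int(a[-1])) for a in np.split(u,np.where(np.diff(u)>1)[0]+1) if len(a)>5])
print('pred nose corners',proj(c,[[656,288,58],[526,276,58],[650,360,58],[520,348,58]]).round().tolist())
E
```

```text
[597.13329807 213.52271678 147.74613599] [ 7.54321378e-05  6.75310862e-01  7.37533190e-01 -1.66272390e-04] 20.05 [-0.20854272  0.28798143 -1.61707528]
[590.53536771 281.49429306 290.37482609]
4 [(124, 133), (159, 345)]
12 [(169, 344)]
20 [(170, 344)]
28 [(171, 344)]
36 [(172, 343)]
44 [(172, 343)]
52 [(173, 342)]
60 [(174, 342)]
68 [(174, 341)]
76 [(175, 341)]
84 [(176, 340)]
92 [(177, 340)]
100 [(177, 339)]
108 [(178, 339)]
116 [(200, 316)]
124 [(201, 316)]
132 [(201, 316)]
140 [(201, 315)]
148 [(202, 314)]
156 [(28, 46), (202, 314)]
164 [(36, 55), (202, 314)]
172 [(0, 14), (40, 57), (203, 313)]
180 [(0, 19), (41, 56), (203, 313)]
188 [(0, 13), (204, 312)]
196 [(204, 312)]
pred nose corners [[339.0, 111.0], [177.0, 111.0], [347.0, 10.0], [170.0, 10.0]]
```

```bash
python3 - <<'E'
from h import *
z=np.load('w8.npz'); c=(z['K'],z['d'],z['e'],z['A']); im=cv2.imread('pics/w8.png')
hsv=cv2.cvtColor(im,cv2.COLOR_BGR2HSV); m=((hsv[...,1]<90)&(hsv[...,2]>90))
def edges(rows,zz):
    L=[];Rr=[]
    for r in rows:
        u=np.where(m[r,140:400])[0]+140; a=max(np.split(u,np.where(np.diff(u)>1)[0]+1),key=len); L.append((a[0]-.5,r)); Rr.append((a[-1]+.5,r))
    L,Rr=onz(c,L,zz)[:,:2],onz(c,Rr,zz)[:,:2]; pl,pr=np.polyfit(L[:,1],L[:,0],1),np.polyfit(Rr[:,1],Rr[:,0],1)
    return pl,pr
for n,rows,zz in(('nose',range(16,106,2),58),('tray',range(120,178,2),154)):
    pl,pr=edges(rows,zz); mid=(pl+pr)/2; y=282 if n=='nose' else 300
    print(n,'dir deg',90-np.degrees(np.arctan([pl[0],pr[0],mid[0]])),'centre x at y',y,np.polyval(mid,y),'width',(np.polyval(pr,y)-np.polyval(pl,y))*np.cos(np.arctan(mid[0])))
# nose front edge
E_=[]
for u in list(range(181,198,2))+list(range(320,337,2)):
    r=np.where(m[90:125,u])[0].max()+90.5; E_.append((u,r))
P=onz(c,E_,58)[:,:2]; p=np.polyfit(P[:,0],P[:,1],1); print('front angle',np.degrees(np.arctan(p[0])),'y at x=591',np.polyval(p,591))
# tray lead edge: look for rows at col 230..290 
g=cv2.cvtColor(im,cv2.COLOR_BGR2GRAY); print(g[0:40:2,[215,222,300]].T.tolist(), onz(c,[[258,14],[258,16]],154))
E
```

```text
nose dir deg [96.02750482 95.85928662 95.94340857] centre x at y 282 591.4206406835868 width 130.43981208359227
tray dir deg [94.55831768 94.72009967 94.63921795] centre x at y 300 589.5796859470089 width 55.73591707772236
front angle 5.942158899209479 y at x=591 280.7586354206969
[[23, 31, 188, 189, 189, 190, 188, 161, 162, 165, 166, 163, 162, 160, 142, 111, 170, 181, 182, 179], [37, 30, 187, 191, 190, 191, 191, 161, 165, 166, 164, 165, 161, 160, 146, 112, 174, 183, 185, 186], [45, 243, 244, 244, 244, 244, 244, 199, 164, 166, 167, 164, 161, 162, 158, 201, 230, 243, 243, 243]] [[587.22905736 322.36337617 154.        ]
 [587.29795278 321.59061748 154.        ]]
```

Call:
apply_moves([
  {"tx":0.3,"ty":-2.4,"tz":0,"turn":0.01,"jaw":2},
  {"tx":0.3,"ty":-2.4,"tz":0,"turn":0.013,"jaw":2},
  {"tx":0.33,"ty":-2.4,"tz":0,"turn":0,"jaw":2},
  {"tx":0,"ty":0,"tz":-4,"turn":0,"jaw":2},
  {"tx":0,"ty":0,"tz":-4,"turn":0,"jaw":2},
  {"tx":0,"ty":0,"tz":-2.5,"turn":0,"jaw":2},
  {"tx":0,"ty":0,"tz":-0.97,"turn":0,"jaw":2},
  {"tx":0,"ty":0,"tz":0,"turn":0,"jaw":2},
])

```text
clock: 21.1
position: [606.4, 142.2, 33.3]
eef_rot: [0.0, 0.667, 0.745, -0.0]
ft_force: [0.7, -0.6, -0.4]
width: 22.0
grasp_force: 59.1
```

```bash
python3 - <<'E'
from h import *
o=robot.get_obs(); p=o['position']; q=o['eef_rot']; print(p,2*np.degrees(np.arctan2(q[2],q[1])),o['clock'],o['ft_force'])
c,im=shot('wrist','w9')
hsv=cv2.cvtColor(im,cv2.COLOR_RGB2HSV); m=((hsv[...,1]<90)&(hsv[...,2]>90))
L=[];Q=[]
for r in range(22,170,4):
    u=np.where(m[r,140:400])[0]+140; a=max(np.split(u,np.where(np.diff(u)>1)[0]+1),key=len); L.append((a[0]-.5,r)); Q.append((a[-1]+.5,r))
for zz in(39.2,):
    A,B=onz(c,L,zz)[:,:2],onz(c,Q,zz)[:,:2]; pl,pr=np.polyfit(A[:,1],A[:,0],1),np.polyfit(B[:,1],B[:,0],1); mid=(pl+pr)/2
    print(90-np.degrees(np.arctan(mid[0])),'x at 281 line',np.polyval(mid,281),[(y,round((np.polyval(pr,y)-np.polyval(pl,y))*.995,2)) for y in(180,210,240)])
E
```

```text
[606.39081042 142.15876736  33.30104544] 96.38426946769538 21.1 [ 0.74808644 -0.63482905 -0.37400644]
95.93877446478038 x at 281 line 591.3255393303074 [(180, np.float64(56.01)), (210, np.float64(56.04)), (240, np.float64(56.07))]
```

Aligned: the tray axis is 95.94° against the slot's 95.94°, centre 591.3 against 591.4, with no sag. Inserting.

Call:
apply_moves([
  {"tx":-0.1,"ty":1,"tz":0,"turn":0,"jaw":2},
  {"tx":-0.1,"ty":1,"tz":0,"turn":0,"jaw":2},
  {"tx":-0.05,"ty":0.5,"tz":0,"turn":0,"jaw":2},
  {"tx":-0.05,"ty":0.5,"tz":0,"turn":0,"jaw":2},
  {"tx":-0.05,"ty":0.5,"tz":0,"turn":0,"jaw":2},
  {"tx":-0.05,"ty":0.5,"tz":0,"turn":0,"jaw":2},
  {"tx":-0.05,"ty":0.5,"tz":0,"turn":0,"jaw":2},
  {"tx":-0.06,"ty":0.5,"tz":0,"turn":0,"jaw":2},
])

```text
clock: 22.15
position: [601.1, 192.9, 33.1]
eef_rot: [0.0, 0.666, 0.746, -0.0]
ft_force: [-0.2, 0.0, -1.0]
width: 21.9
grasp_force: 59.1
```

Call:
apply_moves([
  {"tx":-0.05,"ty":0.5,"tz":0,"turn":0,"jaw":2},
  {"tx":-0.06,"ty":0.5,"tz":0,"turn":0,"jaw":2},
  {"tx":-0.05,"ty":0.5,"tz":0,"turn":0,"jaw":2},
  {"tx":-0.05,"ty":0.5,"tz":0,"turn":0,"jaw":2},
  {"tx":0,"ty":0,"tz":0,"turn":0,"jaw":2},
  {"tx":0,"ty":0,"tz":0,"turn":0,"jaw":2},
  {"tx":0,"ty":0,"tz":0,"turn":0,"jaw":2},
  {"tx":0,"ty":0,"tz":0,"turn":0,"jaw":2},
])

```text
clock: 23.15
position: [599.0, 212.5, 33.1]
eef_rot: [0.0, 0.666, 0.746, 0.0]
ft_force: [-0.3, -0.3, -1.9]
width: 21.4
grasp_force: 59.1
```

Call:
apply_moves([
  {"tx":-0.05,"ty":0.5,"tz":0,"turn":0,"jaw":2},
  {"tx":-0.05,"ty":0.5,"tz":0,"turn":0,"jaw":2},
  {"tx":-0.06,"ty":0.5,"tz":0,"turn":0,"jaw":2},
  {"tx":-0.05,"ty":0.5,"tz":0,"turn":0,"jaw":2},
  {"tx":-0.05,"ty":0.5,"tz":0,"turn":0,"jaw":2},
  {"tx":-0.05,"ty":0.5,"tz":0,"turn":0,"jaw":2},
  {"tx":-0.06,"ty":0.5,"tz":0,"turn":0,"jaw":2},
  {"tx":-0.05,"ty":0.5,"tz":0,"turn":0,"jaw":2},
])

```text
clock: 24.15
position: [594.8, 253.0, 33.1]
eef_rot: [0.0, 0.666, 0.746, 0.0]
ft_force: [-0.7, 0.1, -2.3]
width: 22.0
grasp_force: 59.1
```

Call:
apply_moves([
  {"tx":-0.02,"ty":0.2,"tz":0,"turn":0,"jaw":2},
  {"tx":-0.02,"ty":0.2,"tz":0,"turn":0,"jaw":2},
  {"tx":-0.02,"ty":0.2,"tz":0,"turn":0,"jaw":2},
  {"tx":0,"ty":0,"tz":0,"turn":0,"jaw":2},
  {"tx":0,"ty":0,"tz":0,"turn":0,"jaw":2},
  {"tx":0,"ty":0,"tz":0,"turn":0,"jaw":2},
  {"tx":0,"ty":0,"tz":0,"turn":0,"jaw":2},
  {"tx":0,"ty":0,"tz":0,"turn":0,"jaw":2},
])

```text
clock: 25.15
position: [594.2, 258.6, 33.1]
eef_rot: [-0.0, 0.666, 0.746, -0.0]
ft_force: [0.4, 0.6, -1.5]
width: 21.8
grasp_force: 59.1
```

Now millimetre steps, watching for the stop.

Call:
apply_moves([
  {"tx":-0.01,"ty":0.1,"tz":0,"turn":0,"jaw":2},
  {"tx":-0.01,"ty":0.1,"tz":0,"turn":0,"jaw":2},
  {"tx":0,"ty":0,"tz":0,"turn":0,"jaw":2},
  {"tx":0,"ty":0,"tz":0,"turn":0,"jaw":2},
  {"tx":0,"ty":0,"tz":0,"turn":0,"jaw":2},
  {"tx":0,"ty":0,"tz":0,"turn":0,"jaw":2},
  {"tx":0,"ty":0,"tz":0,"turn":0,"jaw":2},
  {"tx":0,"ty":0,"tz":0,"turn":0,"jaw":2},
])

```text
clock: 26.15
position: [594.0, 260.6, 33.1]
eef_rot: [-0.0, 0.666, 0.746, -0.0]
ft_force: [0.2, -0.4, -1.2]
width: 21.9
grasp_force: 59.1
```

Call:
apply_moves([
  {"tx":-0.01,"ty":0.1,"tz":0,"turn":0,"jaw":2},
  {"tx":0,"ty":0,"tz":0,"turn":0,"jaw":2},
  {"tx":0,"ty":0,"tz":0,"turn":0,"jaw":2},
  {"tx":0,"ty":0,"tz":0,"turn":0,"jaw":2},
  {"tx":0,"ty":0,"tz":0,"turn":0,"jaw":2},
  {"tx":0,"ty":0,"tz":0,"turn":0,"jaw":2},
  {"tx":0,"ty":0,"tz":0,"turn":0,"jaw":2},
  {"tx":0,"ty":0,"tz":0,"turn":0,"jaw":2},
])

```text
clock: 27.15
position: [593.9, 261.3, 33.0]
eef_rot: [0.0, 0.666, 0.746, -0.0]
ft_force: [0.9, -5.4, -1.8]
width: 22.0
grasp_force: 59.1
```

Call:
apply_moves([
  {"tx":-0.01,"ty":0.08,"tz":0,"turn":0,"jaw":2},
  {"tx":0,"ty":0,"tz":0,"turn":0,"jaw":2},
  {"tx":0,"ty":0,"tz":0,"turn":0,"jaw":2},
  {"tx":0,"ty":0,"tz":0,"turn":0,"jaw":2},
  {"tx":0,"ty":0,"tz":0,"turn":0,"jaw":2},
  {"tx":0,"ty":0,"tz":0,"turn":0,"jaw":2},
  {"tx":0,"ty":0,"tz":0,"turn":0,"jaw":2},
  {"tx":0,"ty":0,"tz":0,"turn":0,"jaw":2},
])

```text
clock: 28.15
position: [593.9, 261.3, 33.0]
eef_rot: [0.0, 0.666, 0.746, -0.001]
ft_force: [-0.0, -8.6, -0.8]
width: 21.7
grasp_force: 59.1
```

Firm stop reached. Releasing and rising.

Call:
apply_moves([
  {"tx":0,"ty":0,"tz":0,"turn":0,"jaw":2.6},
  {"tx":0,"ty":0,"tz":0,"turn":0,"jaw":3.2},
  {"tx":0,"ty":0,"tz":0,"turn":0,"jaw":4},
  {"tx":0,"ty":0,"tz":0,"turn":0,"jaw":4},
  {"tx":0,"ty":0,"tz":0,"turn":0,"jaw":4},
  {"tx":0,"ty":0,"tz":2,"turn":0,"jaw":4},
  {"tx":0,"ty":0,"tz":4,"turn":0,"jaw":4},
  {"tx":0,"ty":0,"tz":5,"turn":0,"jaw":4},
])

```text
clock: 29.15
position: [593.5, 262.3, 145.2]
eef_rot: [-0.0, 0.666, 0.746, -0.0]
ft_force: [1.8, -0.6, 0.3]
width: 40.2
grasp_force: 0.0
```

Call:
apply_moves([
  {"tx":0,"ty":-1,"tz":3,"turn":0,"jaw":4},
  {"tx":0,"ty":-1,"tz":3,"turn":0,"jaw":4},
  {"tx":0,"ty":0,"tz":0,"turn":0,"jaw":4},
  {"tx":0,"ty":0,"tz":0,"turn":0,"jaw":4},
  {"tx":0,"ty":0,"tz":0,"turn":0,"jaw":4},
  {"tx":0,"ty":0,"tz":0,"turn":0,"jaw":4},
  {"tx":0,"ty":0,"tz":0,"turn":0,"jaw":4},
  {"tx":0,"ty":0,"tz":0,"turn":0,"jaw":4},
])

```text
clock: 30.15
position: [593.8, 242.5, 202.9]
eef_rot: [-0.0, 0.666, 0.746, -0.0]
ft_force: [0.7, 0.7, 0.6]
width: 39.9
grasp_force: 0.0
```

```bash
python3 - <<'E'
from h import *
o=robot.get_obs(); print(o['position'],o['clock'],o['ft_force'],o['width'])
c,im=shot('wrist','w10'); np.savez('w10.npz',K=c[0],d=c[1],e=c[2],A=c[3]); shot('side','s10'); shot('top','t10')
M=np.array([591.4,280.9,0]); d=np.array([-.1035,.9946,0]); n=np.array([.9946,.1035,0])
for h in (39.,): print('pred tab end corners',proj(c,[M-40*d+n*12+[0,0,h],M-40*d-n*12+[0,0,h]]).round(1).tolist(),'front',proj(c,[M+n*12+[0,0,h],M-n*12+[0,0,h]]).round(1).tolist())
g=cv2.cvtColor(im,cv2.COLOR_RGB2GRAY)
for col in(248,254,262,268): print(col,[(r,int(g[r,col])) for r in range(90,240,5)])
cv2.imwrite('pics/v10.png',cv2.resize(im[:,100:412],None,fx=1.5,fy=1.5)[:,:,::-1])
E
```

```text
[593.7680876  242.45876036 202.94532148] 30.15 [0.70832645 0.65235753 0.63651713] 39.8631814023383
pred tab end corners [[269.9, 175.7], [248.7, 175.5]] front [[270.6, 140.0], [248.7, 139.8]]
248 [(90, 232), (95, 232), (100, 234), (105, 232), (110, 233), (115, 232), (120, 232), (125, 232), (130, 231), (135, 231), (140, 233), (145, 111), (150, 114), (155, 111), (160, 111), (165, 111), (170, 113), (175, 109), (180, 94), (185, 95), (190, 97), (195, 91), (200, 94), (205, 98), (210, 97), (215, 95), (220, 98), (225, 101), (230, 100), (235, 96)]
254 [(90, 233), (95, 233), (100, 233), (105, 233), (110, 232), (115, 231), (120, 231), (125, 232), (130, 231), (135, 231), (140, 233), (145, 236), (150, 236), (155, 237), (160, 236), (165, 236), (170, 237), (175, 233), (180, 94), (185, 94), (190, 94), (195, 95), (200, 96), (205, 96), (210, 99), (215, 99), (220, 98), (225, 98), (230, 100), (235, 100)]
262 [(90, 234), (95, 233), (100, 233), (105, 233), (110, 233), (115, 232), (120, 232), (125, 232), (130, 231), (135, 231), (140, 233), (145, 237), (150, 237), (155, 237), (160, 237), (165, 237), (170, 236), (175, 228), (180, 96), (185, 98), (190, 94), (195, 92), (200, 96), (205, 99), (210, 95), (215, 95), (220, 98), (225, 96), (230, 100), (235, 101)]
268 [(90, 232), (95, 234), (100, 233), (105, 233), (110, 231), (115, 233), (120, 233), (125, 232), (130, 231), (135, 232), (140, 233), (145, 235), (150, 235), (155, 236), (160, 236), (165, 235), (170, 234), (175, 228), (180, 93), (185, 96), (190, 95), (195, 92), (200, 96), (205, 98), (210, 96), (215, 99), (220, 100), (225, 99), (230, 98), (235, 101)]
```

The tab end is within about 1 mm of the predicted home row (176 against 175.6). A gentle nudge with closed fingers will settle it.

Call:
apply_moves([
  {"tx":0.2,"ty":-1.7,"tz":0,"turn":0,"jaw":0},
  {"tx":0.2,"ty":-1.7,"tz":0,"turn":0,"jaw":0},
  {"tx":0,"ty":0,"tz":-4,"turn":0,"jaw":0},
  {"tx":0,"ty":0,"tz":-5,"turn":0,"jaw":0},
  {"tx":0,"ty":0,"tz":-5,"turn":0,"jaw":0},
  {"tx":0,"ty":0,"tz":-3,"turn":0,"jaw":0},
  {"tx":0,"ty":0,"tz":0,"turn":0,"jaw":0},
  {"tx":-0.1,"ty":1,"tz":0,"turn":0,"jaw":0},
])

```text
clock: 31.3
position: [597.9, 217.9, 34.9]
eef_rot: [0.001, 0.667, 0.745, 0.001]
ft_force: [0.2, 0.5, 0.8]
width: -0.4
grasp_force: 0.0
```

Call:
apply_moves([
  {"tx":-0.05,"ty":0.5,"tz":0,"turn":0,"jaw":0},
  {"tx":-0.03,"ty":0.3,"tz":0,"turn":0,"jaw":0},
  {"tx":0,"ty":0,"tz":0,"turn":0,"jaw":0},
  {"tx":0,"ty":0,"tz":0,"turn":0,"jaw":0},
  {"tx":0,"ty":0,"tz":0,"turn":0,"jaw":0},
  {"tx":0,"ty":0,"tz":0,"turn":0,"jaw":0},
  {"tx":0,"ty":0,"tz":0,"turn":0,"jaw":0},
  {"tx":0,"ty":0,"tz":0,"turn":0,"jaw":0},
])

```text
clock: 32.3
position: [596.0, 226.4, 33.1]
eef_rot: [0.0, 0.666, 0.746, 0.0]
ft_force: [-0.6, 0.0, -1.1]
width: 0.1
grasp_force: 0.0
```

Call:
apply_moves([
  {"tx":-0.02,"ty":0.2,"tz":0,"turn":0,"jaw":0},
  {"tx":0,"ty":0.1,"tz":0,"turn":0,"jaw":0},
  {"tx":-0.01,"ty":0.05,"tz":0,"turn":0,"jaw":0},
  {"tx":0,"ty":0,"tz":0,"turn":0,"jaw":0},
  {"tx":0,"ty":0,"tz":0,"turn":0,"jaw":0},
  {"tx":0,"ty":0,"tz":0,"turn":0,"jaw":0},
  {"tx":0,"ty":0,"tz":0,"turn":0,"jaw":0},
  {"tx":0,"ty":0,"tz":0,"turn":0,"jaw":0},
])

```text
clock: 33.3
position: [595.7, 229.9, 33.1]
eef_rot: [-0.0, 0.666, 0.746, -0.0]
ft_force: [0.0, -0.5, 0.5]
width: 0.2
grasp_force: 0.0
```

Call:
apply_moves([
  {"tx":0,"ty":0.05,"tz":0,"turn":0,"jaw":0},
  {"tx":0,"ty":0,"tz":0,"turn":0,"jaw":0},
  {"tx":0,"ty":0,"tz":0,"turn":0,"jaw":0},
  {"tx":0,"ty":0,"tz":0,"turn":0,"jaw":0},
  {"tx":0,"ty":0,"tz":0,"turn":0,"jaw":0},
  {"tx":0,"ty":0,"tz":0,"turn":0,"jaw":0},
  {"tx":0,"ty":0,"tz":0,"turn":0,"jaw":0},
  {"tx":0,"ty":0,"tz":0,"turn":0,"jaw":0},
])

```text
clock: 34.3
position: [595.7, 230.4, 33.1]
eef_rot: [-0.0, 0.666, 0.746, -0.0]
ft_force: [0.2, -0.1, 0.2]
width: -0.2
grasp_force: 0.0
```

Call:
apply_moves([
  {"tx":0,"ty":0.05,"tz":0,"turn":0,"jaw":0},
  {"tx":0,"ty":0.05,"tz":0,"turn":0,"jaw":0},
  {"tx":0,"ty":0,"tz":0,"turn":0,"jaw":0},
  {"tx":0,"ty":0,"tz":0,"turn":0,"jaw":0},
  {"tx":0,"ty":0,"tz":0,"turn":0,"jaw":0},
  {"tx":0,"ty":0,"tz":0,"turn":0,"jaw":0},
  {"tx":0,"ty":0,"tz":0,"turn":0,"jaw":0},
  {"tx":0,"ty":0,"tz":0,"turn":0,"jaw":0},
])

```text
clock: 35.3
position: [595.7, 231.1, 33.1]
eef_rot: [0.0, 0.666, 0.746, -0.0]
ft_force: [0.1, -5.1, 0.3]
width: 0.3
grasp_force: 2.6
```

Call:
apply_moves([
  {"tx":0,"ty":0.05,"tz":0,"turn":0,"jaw":0},
  {"tx":0,"ty":0,"tz":0,"turn":0,"jaw":0},
  {"tx":0,"ty":0,"tz":0,"turn":0,"jaw":0},
  {"tx":0,"ty":0,"tz":0,"turn":0,"jaw":0},
  {"tx":0,"ty":0,"tz":0,"turn":0,"jaw":0},
  {"tx":0,"ty":0,"tz":0,"turn":0,"jaw":0},
  {"tx":0,"ty":0,"tz":0,"turn":0,"jaw":0},
  {"tx":0,"ty":0,"tz":0,"turn":0,"jaw":0},
])

```text
clock: 36.3
position: [595.7, 231.2, 33.1]
eef_rot: [0.0, 0.666, 0.746, -0.001]
ft_force: [-0.7, -7.6, 0.7]
width: -0.1
grasp_force: 3.7
```

Firm against the stop. Back off, rise and check numerically.

Call:
apply_moves([
  {"tx":0.1,"ty":-1,"tz":0,"turn":0,"jaw":0},
  {"tx":0.1,"ty":-1,"tz":0,"turn":0,"jaw":0},
  {"tx":0,"ty":0,"tz":4,"turn":0,"jaw":1},
  {"tx":0,"ty":0,"tz":5,"turn":0,"jaw":3},
  {"tx":0,"ty":0,"tz":5,"turn":0,"jaw":4},
  {"tx":0,"ty":0,"tz":3,"turn":0,"jaw":4},
  {"tx":0,"ty":0,"tz":0,"turn":0,"jaw":4},
  {"tx":0,"ty":0,"tz":0,"turn":0,"jaw":4},
])

```text
clock: 37.3
position: [597.3, 211.7, 201.8]
eef_rot: [-0.001, 0.666, 0.746, -0.001]
ft_force: [-0.1, -0.5, -0.7]
width: 40.0
grasp_force: 0.0
```

```bash
python3 - <<'E'
from h import *
o=robot.get_obs(); print(o['position'],o['clock'],o['width'])
c,im=shot('wrist','w11'); t,it=shot('top','t11'); g=cv2.cvtColor(im,cv2.COLOR_RGB2GRAY)
M=np.array([591.4,280.9,0]); d=np.array([-.1035,.9946,0]); n=np.array([.9946,.1035,0])
for s in(-6,0,6):
    u,v=proj(c,[M-38*d+n*s+[0,0,38.5]])[0]; col=g[:,int(round(u))].astype(int); v=int(v)
    e=v-8+np.argmin(np.diff(col[v-8:v+14])); P=onz(c,[[u,e+.5]],38.5)[0]; print('tab end row',e,'sticks out mm',round(float((M-P)@d),1))
a,b=[cv2.cvtColor(cv2.imread(f'pics/{x}.png'),6).astype(int) for x in('top0','t11')]
D=cv2.morphologyEx((abs(a-b)>60).astype(np.uint8),2,np.ones((3,3)))
k,l,st,ce=cv2.connectedComponentsWithStats(D)
for i in range(1,k):
    if st[i,4]>15: print(st[i],ce[i].round())
E
```

```text
[597.26126796 211.69980381 201.79880987] 37.3 39.98107621147744
tab end row 148 sticks out mm 40.3
tab end row 148 sticks out mm 40.3
tab end row 148 sticks out mm 40.2
[94 67  7 13 69] [97. 72.]
[ 106   66   38   51 1227] [121.  95.]
[ 47  87  32  37 851] [ 64. 104.]
[80 97  5  5 20] [82. 99.]
[88 96 13 10 52] [ 94. 101.]
[  26   98   26   69 1226] [ 37. 130.]
[ 91 108  10   5  39] [ 96. 110.]
[  81  117   29   57 1243] [ 94. 144.]
[107 126   7  18  71] [109. 135.]
[ 53 132  18  32 295] [ 59. 144.]
[148 137  10   9  75] [153. 141.]
[ 74 140   6   4  23] [ 77. 142.]
[124 152  13  13  86] [130. 158.]
[ 18 167  39   9 172] [ 39. 171.]
[  45  170   90   94 4990] [101. 214.]
[360 178  10   5  33] [364. 180.]
[372 181  20   7  76] [382. 184.]
[ 84 270  13   4  48] [ 90. 271.]
[  68  277   52   30 1071] [ 93. 293.]
[  62  313   60   61 1930] [ 92. 339.]
[  0 361  13  23 172] [  4. 371.]
[274 368   7   6  30] [277. 371.]
[112 375  19   9 120] [122. 380.]
```

The tab sticks out 40.3 mm, so the tray is home. In the top view the only changes are the arm and the empty tray groove; the plate and bystanders haven't moved. Handing in.

```bash
python3 -c "
from cell import robot
print(robot.sign_off())"
```

```text
the job is handed in; nothing more can be done
None
```

The slide tray is in the scanner, slides up and tab out, pushed against the stop with 40 mm of tab showing (as expected when fully home); the plate and other items showed no movement where the top view was clear, though the arm hid part of the desk near the scanner, and the job was handed in at about 37 s.

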